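Queue three specimens for a microscope scan

ROBOT

A 6-joint arm with a two-finger parallel gripper is mounted at the origin on the work surface. World frame = base frame: x ahead of the robot, y to its left, z up, the work surface at z = 0. Lengths are in mm, angles in rad, forces in N, time in s.
With the tool pointing down it reaches from about 300 to 775 mm from the base axis. Payload 14.6 kg.
Tool frame: the origin (TCP) lies between the finger pads; the fingertips stand 22 mm ahead of it and the grasp point (between the pads) lies 3 mm ahead of it (manip.tcp_to_tips is the distance from the TCP to the fingertips, in mm); y points along the fingers, z is the direction in which the jaws open and shut, and the axes are right-handed (so a half turn about y gives the same grasp; the last joint's range is limited). The gripper opens to 94 mm and grips with 3 to 60 N. Pads are 16 mm wide; open, the fingers measure 119 mm over their backs; the gripper's body (75 mm by 177 mm) begins 78 mm behind the grasp point.
Start: joints at [-1.282, 0.3, 1.521, -0, 1.321, -0.067], TCP at [191.58, -515.545, 227.446] pointing down, gripper open.
Joint ranges: [-3.03, 3.03], [-0.79, 2.21], [0.23, 2.52], [-1.04, 4.18], [0, 3.07], [-2.55, 2.55]. Speed limits (rad/s): [2.22, 2.22, 2.57, 3.14, 3.14, 3.14].

INTERFACE

Orientations are given as [roll, pitch, yaw] about the fixed x, y, z axes, in that order (R = Rz(yaw) Ry(pitch) Rx(roll)).
In Python, from cell import manip gives the robot as it stands.
- The arm moves only by the shell command python3 -m jog 'ROWS' [OPENING] [FORCE]. ROWS is JSON, one flat list of numbers, 6 for each row, row after row: the shift along the tool's x, y, z in mm, then the turn, a rotation vector about the tool's x, y, z in degrees. A call has 1 to 10 rows; each row is the pose to reach, as a shift and turn from the pose commanded when the call began, along the tool's axes at that moment; what a row does not reach only later rows make up. A row lasts 1/12 s, in which the tool goes at most 41.7 mm and 7.16 degrees, less where a joint would pass 70% of its speed; a pose out of reach is approached as far as the arm can. A call with a gripper value outside its range is refused whole. OPENING is the finger opening in mm, from 0 to 94, set as the call begins (- or left out, the last holds). The fingers move at their own pace and stop on an object; FORCE is the grip in N (left out, the last holds). Time passes only in rows, so rows that repeat a pose let the fingers close. It gives the time, the measured TCP pose, the force and the opening at its end, in the units of the state.
- manip.read_state(): the state, without advancing time (a new reading comes with each control period).
- manip.camera(name): name is "side" or "top"; returns a dict with "img" (384x512x3 uint8, red, green, blue), "intrinsics" (3x3 intrinsics, pixels), "origin" and "orientation" of the camera in the world. Camera axes: x right, y down, z forward; pixel columns grow to the right and rows downward; lengths in mm; the calibration is good to about 2 mm. A picture is of the moment at which its call begins. There is no depth.
- manip.sign_off(): hands the job in, once; it reports no verdict.
Trained networks look in a picture, given as the dict that the camera call returned (one of the last four; its "shot" number tells which), for a name from the list of things; names that differ only in an ending like _2 or _b are one class to them, and where a whole thing is asked for, a point or a joint stands for the part that bears it (a point fixed in the world has none). Each returns a list of dicts, best first, with "score" (0 to 1); they miss things now and then, are a little off and sometimes report something else, mostly with a low value. They report only what shows in the picture. A call takes as long as a camera call.
- manip.masks_of(thing, picture): "pixels" (384x512 bool, what is visible of it) and "xy" ([column, row] in pixels, amid what is visible of it).
- manip.tip_of(thing, picture): "xy" ([column, row] in pixels: a listed point, or the origin of a listed thing).
The state is a dict: "clock": time; "joints": joint angles; "qd": joint speeds; "effort": joint torques, N m; "eef_pos": TCP position; "eef_rot": TCP orientation; "wrist_force": force on the tool from outside, world axes, zero at the start; "moment": the same for the moment, N m; "finger_gap": finger opening in mm.
Only numpy, scipy, OpenCV 4.12 (cv2) and the standard library are available. Lean on these libraries where they do the work, as an engineer would, in place of code of your own. Each camera call takes 0.05 s, during which the arm holds its last target.

TASK

Enter the scan order on the microscope's specimen carrier: with your fingertips, gently push down the red specimen, then the yellow, then the blue, each all the way down in its collar, where it stays; then press the green start key and let it spring back. Lift nothing, and leave the white specimen, the grey stop key and everything else on the bench alone.

Things in the scene. Friction and masses are not known exactly. Their poses are not given: they have to be found in the camera images.
- stage: black scan carrier, a fixed block 230 (own x) x 200 (own y) x 30 mm high; origin at the centre of its underside, on the table. Four dark steel collars (46 mm across, 24 mm high, tops 54 mm above the table) stand on it at own x = +-45, own y = +-50 mm; which colour stands in which collar varies
- spec_red: red resin specimen, upright round puck 30 mm across and 26 mm high with a small flat steel inlay in its top, standing loose in its collar with 1.5 mm play; origin at the centre of its underside. Up, its underside is 46 mm and its flat top 72 mm above the table, 18 mm proud of the collar; fully down, its top is 64 mm above the table, 10 mm proud
- seat_red (a joint): sliding seat under the red specimen: 0 = up (start), 0.008 m = fully down; friction of about 3 N all the way, no spring, so it stays wherever it is pushed. At the bottom it lands on a firm rubber cushion that takes 6 N to start giving and about 13 N for its full 5 mm, and springs back; below that it is rigid
- spec_yellow: yellow resin specimen, upright round puck 30 mm across and 26 mm high with a small flat steel inlay in its top, standing loose in its collar with 1.5 mm play; origin at the centre of its underside. Up, its underside is 46 mm and its flat top 72 mm above the table, 18 mm proud of the collar; fully down, its top is 64 mm above the table, 10 mm proud
- seat_yellow (a joint): sliding seat under the yellow specimen: 0 = up (start), 0.008 m = fully down; friction of about 3 N all the way, no spring, so it stays wherever it is pushed. At the bottom it lands on a firm rubber cushion that takes 6 N to start giving and about 13 N for its full 5 mm, and springs back; below that it is rigid
- spec_blue: blue resin specimen, upright round puck 30 mm across and 26 mm high with a small flat steel inlay in its top, standing loose in its collar with 1.5 mm play; origin at the centre of its underside. Up, its underside is 46 mm and its flat top 72 mm above the table, 18 mm proud of the collar; fully down, its top is 64 mm above the table, 10 mm proud
- seat_blue (a joint): sliding seat under the blue specimen: 0 = up (start), 0.008 m = fully down; friction of about 3 N all the way, no spring, so it stays wherever it is pushed. At the bottom it lands on a firm rubber cushion that takes 6 N to start giving and about 13 N for its full 5 mm, and springs back; below that it is rigid
- spec_white: white resin specimen, upright round puck 30 mm across and 26 mm high with a small flat steel inlay in its top, standing loose in its collar with 1.5 mm play; origin at the centre of its underside. Up, its underside is 46 mm and its flat top 72 mm above the table, 18 mm proud of the collar; fully down, its top is 64 mm above the table, 10 mm proud; not part of this scan
- seat_white (a joint): sliding seat under the white specimen: 0 = up (start), 0.008 m = fully down; friction of about 3 N all the way, no spring, so it stays wherever it is pushed. At the bottom it lands on a firm rubber cushion that takes 6 N to start giving and about 13 N for its full 5 mm, and springs back; below that it is rigid
- start_top (a point): centre of the top face of the green start key, 28 mm across, on a cream box (75 x 110 x 40 mm); 58 mm above the table when up; presses straight down
- start (a joint): green start key: 0 = up, 0.006 m = fully pressed; spring return, about 5 N at the bottom
- stop_top (a point): centre of the top face of the grey stop key, 28 mm across, on the same box, 52 mm from the green one, 58 mm above the table
- stop (a joint): grey stop key: 0 = up, 0.006 m = fully pressed; spring return
- lampbox: black illuminator unit, fixed, 75 x 110 x 50 mm high with a 14 mm high knob on top, on the other side of the carrier from the key box; origin at the centre of its underside
- spare: bare steel specimen, upright cylinder 20 mm across, 18 mm high, standing loose in the middle of the carrier; origin at the centre of its underside
- bottle: pale clear squeeze bottle with blue cap, 56 mm across, 100 mm high; origin at the centre of its underside
- jar: amber glass jar, 60 mm across, 70 mm high; origin at the centre of its underside
- dish: white shallow round dish, 90 mm across, 18 mm high; origin at the centre of its underside
- brush: wooden-handled cleaning brush about 200 mm long, lying flat; origin under its middle

How it is judged:
By the outcome, as a careful person would: the job done as asked, in the order asked, and still so for the second after the job is handed in, with the robot touching nothing.
It also fails if it takes over 51 s, if anything falls off the work surface, if the arm or the gripper's body presses on something with over 40 N, if the wrist force passes 120 N, or if a joint passes its speed limit or range.

## Working session

There is one attempt and no reset: what is moved stays moved. The work goes in short steps, Python scripts to look and compute and a shell command to move; the robot and the scene stay as the last step left them, time stands still between calls to the robot, and variables do not carry over. Pictures are saved under pics/ and viewed, and the job is handed in when it is done.

```bash
ls; mkdir -p pics; python3 - <<'E'
from cell import manip
import cv2
s=manip.read_state()
print({k:s[k] for k in s})
for n in("top","side"):
    p=manip.camera(n)
    cv2.imwrite(f"pics/{n}0.png",p["img"][:,:,::-1])
    print(n,p["intrinsics"],p["origin"],p["orientation"])
    for t in["stage","spec_red","spec_yellow","spec_blue","spec_white","start_top","stop_top","lampbox","spare","bottle","jar"]:
        r=manip.tip_of(t,p); print(t,[(x["xy"],round(x["score"],2)) for x in r[:2]])
E
```

```text
pics
{'clock': 0.0, 'joints': array([-1.28161825e+00,  3.00477949e-01,  1.52155691e+00, -5.53741957e-07,
        1.32067429e+00, -6.66129798e-02]), 'qd': array([-1.69331259e-03, -8.40597101e-04,  7.38264050e-05,  4.08533602e-04,
       -2.21427136e-03, -7.38030123e-05]), 'effort': array([ 1.71175066e-04, -5.31809986e+01, -3.52742887e+01,  7.08244415e-02,
        2.43518804e-02, -6.75940259e-05]), 'eef_pos': array([ 191.50967321, -515.3447875 ,  226.89277633]), 'eef_rot': array([-1.57191038e+00,  7.37830155e-05, -2.78580150e+00]), 'wrist_force': array([0.92297914, 0.01862539, 0.27752633]), 'moment': array([ 0.04621908, -0.00438877, -0.02826387]), 'finger_gap': 93.98741776420324}
top [[444.40006811   0.         253.13109697]
 [  0.         444.40006811 186.97204364]
 [  0.           0.           1.        ]] [ 502.51189006    2.04872635 1287.06639491] [-3.05454639 -0.00353514 -1.57018264]
stage [([250.5, 231.4], 0.88)]
spec_red [([267.6, 220.7], 0.58)]
spec_yellow [([260.9, 251.6], 0.65)]
spec_blue [([226.1, 240.8], 0.5)]
spec_white [([230.7, 208.8], 0.49), ([212.9, 133.3], 0.42)]
star
[... 233 characters left out ...]
84)]
side [[424.59059196   0.         263.53190088]
 [  0.         424.59059196 191.34350251]
 [  0.           0.           1.        ]] [ 96.71557502 563.11155962 741.02931793] [-2.31265237  0.01992367 -2.41015936]
stage [([299.0, 230.5], 0.9), ([250.3, 159.9], 0.6)]
spec_red [([308.7, 195.3], 0.59), ([319.6, 135.1], 0.52)]
spec_yellow [([330.7, 217.6], 0.52)]
spec_blue [([296.9, 232.7], 0.71), ([275.7, 212.3], 0.18)]
spec_white [([274.2, 212.4], 0.64)]
start_top [([189.0, 298.2], 0.49)]
stop_top [([205.9, 275.0], 0.63), ([275.4, 211.4], 0.41)]
lampbox [([385.3, 163.2], 0.93)]
spare [([299.8, 217.7], 0.44)]
bottle [([320.1, 134.0], 0.89)]
jar [([162.2, 258.9], 0.88), ([298.9, 228.5], 0.17)]
```

```bash
python3 - <<'E'
import cv2
for n,b in(("top",(120,110,400,290)),("side",(140,90,440,330))):
    i=cv2.imread(f"pics/{n}0.png"); x0,y0,x1,y1=b
    c=i[y0:y1,x0:x1]; s=800/c.shape[1]; s=min(s,600/c.shape[0])
    cv2.imwrite(f"pics/{n}0c.png",cv2.resize(c,None,fx=s,fy=s,interpolation=cv2.INTER_CUBIC)); print(s)
E
```

```text
2.857142857142857
2.5
```

View pics/top0.png

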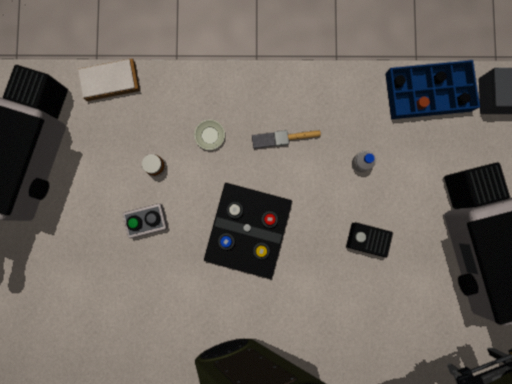

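View pics/top0c.png

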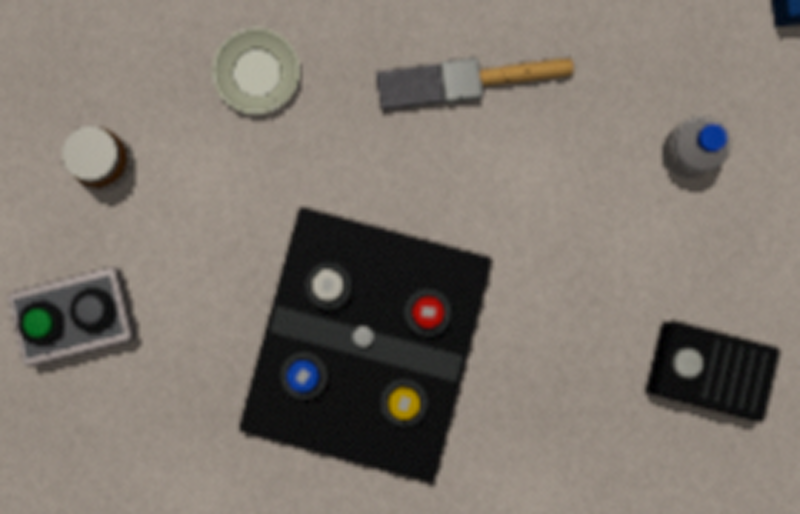

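View pics/side0c.png

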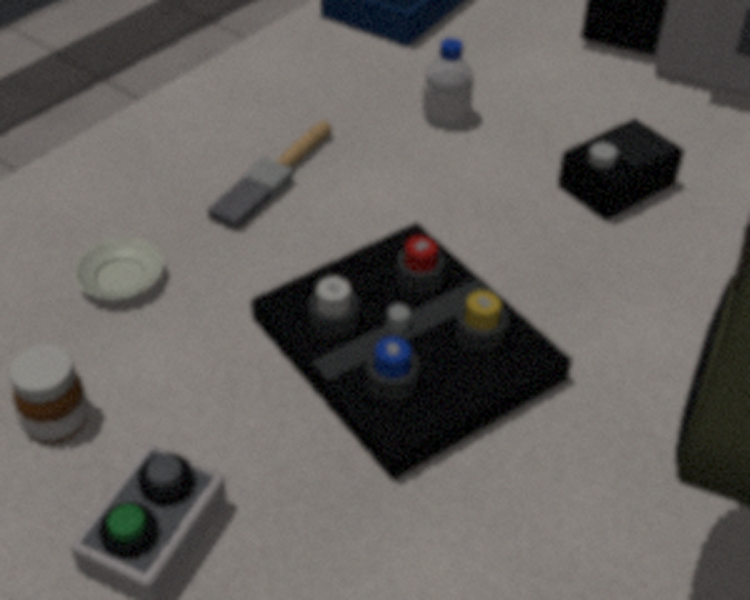

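```bash
cat > h.py <<'E'
import numpy as np,cv2
from scipy.spatial.transform import Rotation as R
def ray(p,xy):
    K=p["intrinsics"];d=np.linalg.inv(K)@[xy[0],xy[1],1.]
    return np.array(p["origin"]),R.from_euler("xyz",p["orientation"]).as_matrix()@d
def atz(p,xy,z):
    o,d=ray(p,xy);return o+d*(z-o[2])/d[2]
def proj(p,X):
    c=R.from_euler("xyz",p["orientation"]).as_matrix().T@(np.array(X)-p["origin"]);u=p["intrinsics"]@c
    return u[:2]/u[2]
E
python3 - <<'E'
from h import *
from cell import manip
from scipy.optimize import least_squares
P={n:manip.camera(n) for n in("top","side")}
T=["spec_red","spec_yellow","spec_blue","spec_white","start_top","stop_top"]
hand={"spec_red":(269.8,219.2),"spec_yellow":(261.4,251.05),"spec_blue":(225.7,242),"spec_white":(234.5,209.7),"start_top":(133,223),"stop_top":(152.5,218.9)}
for t in T:
    z=72 if "spec" in t else 58
    print(t,"hand",atz(P["top"],hand[t],z)[:2].round(1))
    for n in P:
        r=manip.masks_of(t,P[n])
        for x in r[:2]:
            print("   ",n,round(x["score"],2),np.round(x["xy"],1),x["pixels"].sum(),atz(P[n],x["xy"],z-(6 if "spec" in t and n=="side" else 0))[:2].round(1))
        r=manip.tip_of(t,P[n])
        for x in r[:1]: print("    tip",n,round(x["score"],2),x["xy"],atz(P[n],x["xy"],46 if "spec" in t else 58)[:2].round(1))
E
```

```text
spec_red hand [520.4 -47.7]
    side 0.71 [297.3 232.9] 193 [457.2  74.3]
    side 0.55 [310.  191.1] 179 [516.6 -47.9]
spec_yellow hand [434.2 -24.7]
    top 0.51 [262.9 252.9] 102 [429.2 -28.8]
    top 0.51 [365.4 158.1] 405 [ 688.9 -312.3]
    tip top 0.39 [262.0, 251.2] [432.3 -26.9]
    side 0.49 [332.8 213.3] 184 [434.1 -22.7]
    side 0.36 [296.8 232.9] 204 [458.  75.]
    tip side 0.44 [332.7, 218.2] [435.3 -27.1]
spec_blue hand [458.5  72.2]
    top 0.56 [210.6 134.8] 722 [753.6 115.8]
    top 0.4 [222.  242.9] 97 [456.1  82.2]
    tip top 0.58 [224.4, 244.6] [450.4  77.3]
    side 0.74 [298.1 232.7] 196 [456.3  72.7]
    side 0.47 [202.4 275.9] 163 [526.6 281.9]
    tip side 0.74 [188.8, 299.8] [517.6 327.9]
spec_white hand [546.2  48.7]
    tip top 0.63 [236.0, 210.3] [545.4  45.5]
    side 0.71 [275.6 207.4] 177 [542.2  46. ]
    side 0.33 [297.1 234.4] 205 [454.9  77.9]
    tip side 0.5 [386.5, 164.5] [ 441.4 -275.1]
start_top hand [509.9 328.6]
    top 0.47 [132.7 220.8] 71 [515.9 329.5]
    tip top 0.45 [136.6, 220.3] [517.3 318.8]
    side 0.67 [190.2 300.3] 186 [507.5 330.9]
    side 0.52 [186.8 197.8] 690 [726.8 152. ]
    tip side 0.65 [190.5, 299.0] [509.2 328.7]
stop_top hand [521.2 275.1]
    top 0.61 [151.4 219.1] 83 [520.6 278.1]
    tip top 0.53 [150.1, 222.2] [512.1 281.5]
    side 0.63 [203.2 277.7] 198 [527.3 280.4]
    tip side 0.6 [204.3, 275.9] [528.9 276.1]
```

```bash
python3 - <<'E'
from h import *
from cell import manip
from scipy.optimize import least_squares
P={n:manip.camera(n) for n in("top","side")}
seed={"red":(520.4,-47.7,72),"yellow":(434.2,-24.7,72),"blue":(458.5,72.2,72),"green":(509.9,328.6,58)}
for t,s in seed.items():
    for n in P:
        im=P[n]["img"].astype(int);hsv=cv2.cvtColor(P[n]["img"],cv2.COLOR_RGB2HSV)
        c=proj(P[n],s);yy,xx=np.mgrid[:384,:512]
        near=np.hypot(xx-c[0],yy-c[1])<11
        m=near&(hsv[...,1]>120)&(hsv[...,2]>60)
        # hull of coloured pixels (inlay filled)
        pts=np.argwhere(m)[:,::-1].astype(np.int32)
        h=cv2.convexHull(pts);M=cv2.moments(h);ctr=(M["m10"]/M["m00"],M["m01"]/M["m00"])
        print(t,n,"seedpx",c.round(1),"hull",np.round(ctr,1),m.sum(),"w/h",np.ptp(pts,axis=0)+1,atz(P[n],ctr,s[2] if n=="top" else s[2]-6)[:2].round(1))
# fit stage
A=np.array([[520.4,-47.7],[434.2,-24.7],[458.5,72.2],[546.2,48.7]])
B=np.array([[45,-50],[-45,-50],[-45,50],[45,50]])
f=lambda v:((R.from_euler("z",v[2]).as_matrix()[:2,:2]@B.T).T+v[:2]-A).ravel()
r=least_squares(f,[490,12,-.25]);print(r.x,f(r.x).reshape(-1,2).round(1)); print((f(r.x).reshape(-1,2)+A).round(1))
s=manip.read_state();print(s["clock"],R.from_euler("xyz",s["eef_rot"]).as_matrix().round(3))
E
```

```text
red top seedpx [269.8 219.2] hull [269.5 218.6] 98 w/h [12 12] [522.  -46.9]
red side seedpx [308.8 188.5] hull [307.9 190.1] 117 w/h [13 14] [522.4 -47.5]
yellow top seedpx [261.4 251.1] hull [260.8 250.7] 101 w/h [12 12] [435.1 -23. ]
yellow side seedpx [333.5 210.9] hull [332.7 213.3] 151 w/h [15 16] [434.2 -22.6]
blue top seedpx [225.7 242. ] hull [225.3 241.2] 92 w/h [12 12] [460.6  73.2]
blue side seedpx [297.5 230.2] hull [296.6 231.1] 129 w/h [15 16] [461.5  71.2]
green top seedpx [133. 223.] hull [132.5 222.5] 75 w/h [10 10] [511.3 330. ]
green side seedpx [190.3 298.8] hull [189.7 297.5] 135 w/h [14 12] [516.4 325.5]
[ 4.89825000e+02  1.21250000e+01 -2.57042268e-01] [[ 0.2  0. ]
 [-0.6 -0.1]
 [ 0.5 -0.3]
 [-0.1  0.3]]
[[520.6 -47.7]
 [433.6 -24.8]
 [459.   71.9]
 [546.1  49. ]]
2.6 [[-0.937 -0.     0.348]
 [-0.348  0.    -0.937]
 [-0.    -1.    -0.   ]]
```

```bash
python3 -m jog '[-15,0,-10,0,0,0,-45,0,-31,0,0,0,-79,0,-54,0,0,0,-113,0,-77,0,0,0,-147,0,-101,0,0,0,-181,0,-124,0,0,0,-215,0,-147,0,0,0,-249,0,-171,0,0,0,-283,0,-194,0,0,0,-317,0,-217,0,0,0]' 0 10; python3 -m jog '[-34,15,-23,0,0,0,-68,30,-47,0,0,0,-102,45,-70,0,0,0,-130,60,-89,0,0,0,-148,68,-101,0,0,0,-156,70,-107,0,0,0,-156,70,-107,0,0,0,-156,70,-107,0,0,0]'
```

```text
clock: 3.43
eef_pos: [413.9, -199.8, 227.8]
eef_rot: [-1.57, 0.0, -2.786]
wrist_force: [0.4, -1.2, 0.5]
finger_gap: 30.4
clock: 4.1
eef_pos: [521.9, -47.6, 157.9]
eef_rot: [-1.571, 0.0, -2.785]
wrist_force: [-0.0, 0.1, 0.1]
finger_gap: 0.5
```

```bash
python3 -m jog '[0,15,0,0,0,0,0,35,0,0,0,0,0,50,0,0,0,0,0,57,0,0,0,0,0,58,0,0,0,0]'; python3 - <<'E'
from h import *
from cell import manip
print(manip.tcp_to_tips)
o=[]
for n,b in(("top",(200,160,310,280)),("side",(240,120,380,260))):
    p=manip.camera(n)
    c=p["img"][b[1]:b[3],b[0]:b[2],::-1];o.append(cv2.resize(c,(400,int(400*c.shape[0]/c.shape[1])),interpolation=cv2.INTER_CUBIC)[:400])
cv2.imwrite("pics/r1.png",np.hstack(o))
E
```

```text
clock: 4.52
eef_pos: [521.4, -48.3, 99.1]
eef_rot: [-1.571, -0.001, -2.787]
wrist_force: [-0.7, -0.3, 0.8]
finger_gap: 0.2
22.0
```

View pics/r1.png

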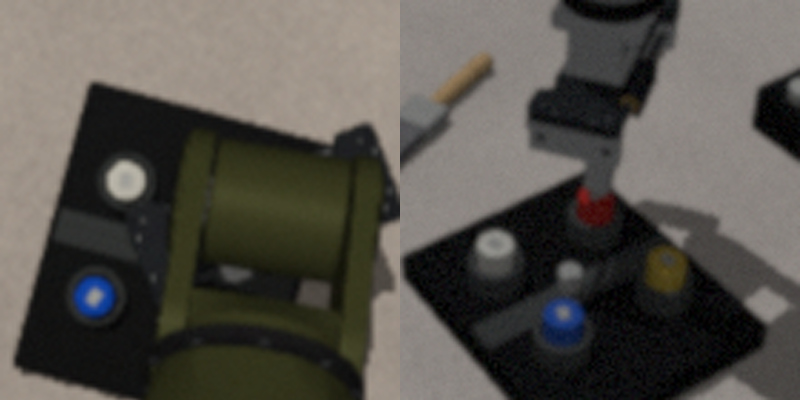

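The closed tips stand over the red top (side crop at about 595,195), centred. I'll press slowly.

```bash
python3 -m jog '[0,2,0,0,0,0,0,4,0,0,0,0,0,5,0,0,0,0,0,6,0,0,0,0,0,7,0,0,0,0,0,8,0,0,0,0,0,9,0,0,0,0,0,9,0,0,0,0]'; python3 -m jog '[0,1,0,0,0,0,0,2,0,0,0,0,0,3,0,0,0,0,0,4,0,0,0,0,0,4,0,0,0,0,0,4,0,0,0,0]'
```

```text
clock: 5.28
eef_pos: [522.2, -47.1, 90.4]
eef_rot: [-1.571, 0.0, -2.786]
wrist_force: [-0.3, 0.7, -0.4]
finger_gap: 0.5
clock: 5.78
eef_pos: [522.0, -47.0, 86.3]
eef_rot: [-1.571, -0.0, -2.786]
wrist_force: [-0.1, -0.1, 0.2]
finger_gap: 0.6
```

```bash
python3 -m jog '[0,0.5,0,0,0,0,0,1,0,0,0,0,0,1,0,0,0,0]'; python3 -m jog '[0,0.5,0,0,0,0,0,1,0,0,0,0,0,1,0,0,0,0]'
```

```text
clock: 6.03
eef_pos: [522.1, -47.0, 85.6]
eef_rot: [-1.571, 0.0, -2.786]
wrist_force: [-1.1, -0.0, 5.7]
finger_gap: 0.5
clock: 6.28
eef_pos: [522.2, -47.1, 84.8]
eef_rot: [-1.571, 0.0, -2.786]
wrist_force: [-2.5, -0.4, 7.4]
finger_gap: 1.0
```

```bash
python3 -m jog '[0,-2,0,0,0,0,0,-4,0,0,0,0,0,-8,0,0,0,0,0,-14,0,0,0,0,0,-24,0,0,0,0,0,-36,0,0,0,0,0,-36,0,0,0,0]'; python3 - <<'E'
from h import *
from cell import manip
p=manip.camera("side")
b=(240,110,380,250)
c=p["img"][b[1]:b[3],b[0]:b[2],::-1]
cv2.imwrite("pics/r2.png",cv2.resize(c,None,fx=4,fy=4,interpolation=cv2.INTER_CUBIC))
E
```

```text
clock: 6.87
eef_pos: [523.1, -47.2, 123.1]
eef_rot: [-1.569, 0.003, -2.786]
wrist_force: [-0.0, 0.4, 0.6]
finger_gap: 0.5
```

View pics/r2.png

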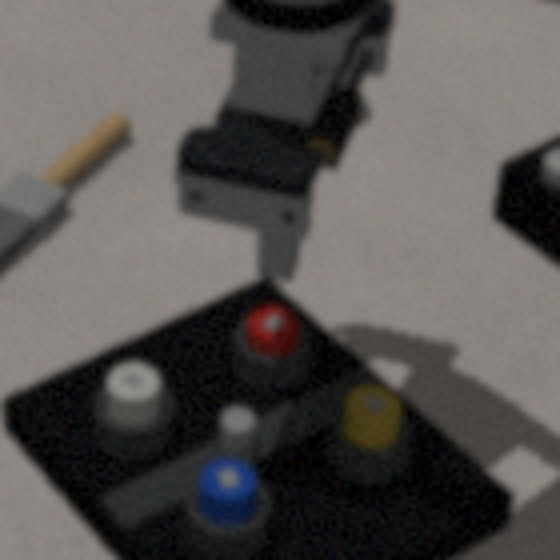

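```bash
python3 -m jog '[15,0,-11,0,0,0,37,0,-26,0,0,0,58,0,-42,0,0,0,71,0,-51,0,0,0,73.5,6,-53,0,0,0,73.5,15,-53,0,0,0,73.5,20,-53,0,0,0,73.5,21,-53,0,0,0,73.5,21,-53,0,0,0]'; python3 - <<'E'
from h import *
from cell import manip
p=manip.camera("side")
b=(240,110,380,250)
c=p["img"][b[1]:b[3],b[0]:b[2],::-1]
cv2.imwrite("pics/y1.png",cv2.resize(c,None,fx=4,fy=4,interpolation=cv2.INTER_CUBIC))
E
```

```text
clock: 7.67
eef_pos: [435.0, -23.2, 98.6]
eef_rot: [-1.571, -0.001, -2.786]
wrist_force: [0.3, 0.3, -0.3]
finger_gap: 0.3
```

View pics/y1.png

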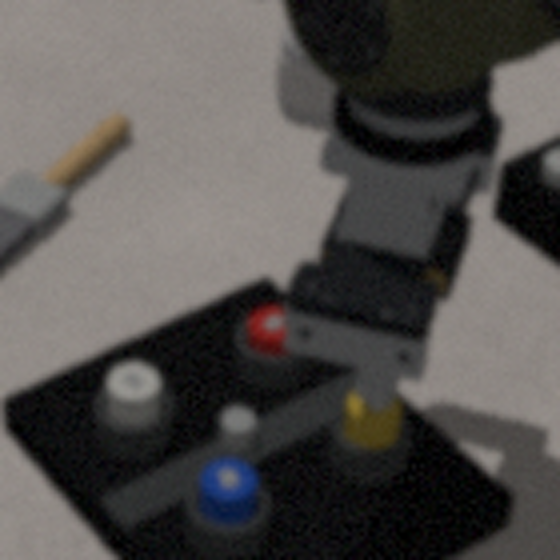

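Tips are just above the yellow puck (crop 378,395), centred. Pressing by 15 mm to the same height as red.

```bash
python3 -m jog '[0,2,0,0,0,0,0,4,0,0,0,0,0,5.5,0,0,0,0,0,7,0,0,0,0,0,8.5,0,0,0,0,0,10,0,0,0,0,0,11.5,0,0,0,0,0,13,0,0,0,0,0,13,0,0,0,0]'; python3 -m jog '[0,0.5,0,0,0,0,0,1,0,0,0,0,0,1.5,0,0,0,0,0,2,0,0,0,0,0,2,0,0,0,0]'
```

```text
clock: 8.47
eef_pos: [434.8, -23.0, 86.3]
eef_rot: [-1.571, 0.0, -2.786]
wrist_force: [0.1, -1.1, 0.5]
finger_gap: 0.5
clock: 8.88
eef_pos: [434.8, -23.0, 84.7]
eef_rot: [-1.571, 0.0, -2.786]
wrist_force: [-0.4, -0.2, 7.2]
finger_gap: 0.4
```

```bash
python3 -m jog '[0,-2,0,0,0,0,0,-4,0,0,0,0,0,-8,0,0,0,0,0,-14,0,0,0,0,0,-24,0,0,0,0,0,-36,0,0,0,0,0,-36,0,0,0,0]'; python3 -m jog '[-10,0,-14,0,0,0,-26,0,-37,0,0,0,-42,0,-59,0,0,0,-54,0,-76,0,0,0,-57.5,6,-80.5,0,0,0,-57.5,15,-80.5,0,0,0,-57.5,20,-80.5,0,0,0,-57.5,21,-80.5,0,0,0,-57.5,21,-80.5,0,0,0]'; python3 - <<'E'
from h import *
from cell import manip
p=manip.camera("side")
b=(240,110,380,250)
c=p["img"][b[1]:b[3],b[0]:b[2],::-1]
cv2.imwrite("pics/b1.png",cv2.resize(c,None,fx=4,fy=4,interpolation=cv2.INTER_CUBIC))
E
```

```text
clock: 9.47
eef_pos: [435.7, -23.1, 122.8]
eef_rot: [-1.569, 0.003, -2.786]
wrist_force: [0.2, 0.0, 1.2]
finger_gap: 0.5
clock: 10.22
eef_pos: [460.1, 71.6, 98.8]
eef_rot: [-1.571, -0.001, -2.787]
wrist_force: [0.3, -0.0, -0.4]
finger_gap: 0.5
```

View pics/b1.png

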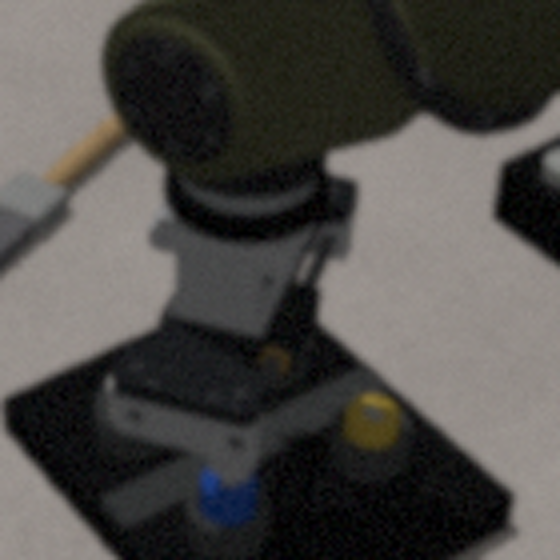

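Yellow sits low (372,420); the tips are over blue (235,468).

```bash
python3 -m jog '[0,2,0,0,0,0,0,4,0,0,0,0,0,5.5,0,0,0,0,0,7,0,0,0,0,0,8.5,0,0,0,0,0,10,0,0,0,0,0,11.5,0,0,0,0,0,13,0,0,0,0,0,13,0,0,0,0]'; python3 -m jog '[0,0.5,0,0,0,0,0,1,0,0,0,0,0,1.5,0,0,0,0,0,2,0,0,0,0,0,2,0,0,0,0]'; python3 -m jog '[0,-2,0,0,0,0,0,-4,0,0,0,0,0,-8,0,0,0,0,0,-14,0,0,0,0,0,-24,0,0,0,0,0,-40,0,0,0,0,0,-60,0,0,0,0,0,-60,0,0,0,0]'
```

```text
clock: 11.02
eef_pos: [460.7, 72.4, 86.3]
eef_rot: [-1.571, 0.0, -2.786]
wrist_force: [-0.5, -1.9, 2.4]
finger_gap: 0.3
clock: 11.43
eef_pos: [460.7, 72.5, 84.7]
eef_rot: [-1.571, 0.0, -2.786]
wrist_force: [-1.6, -1.0, 7.0]
finger_gap: 0.4
clock: 12.1
eef_pos: [462.0, 72.7, 148.3]
eef_rot: [-1.569, 0.005, -2.786]
wrist_force: [0.3, -0.0, 0.8]
finger_gap: 0.3
```

```bash
python3 -m jog '[-8,0,-13,0,0,0,-24,0,-39,0,0,0,-43,0,-70,0,0,0,-62,0,-101,0,0,0,-81,0,-132,0,0,0,-100,0,-163,0,0,0,-119,0,-194,0,0,0,-132,0,-215,0,0,0,-137,0,-222,0,0,0,-137,0,-222,0,0,0]'; python3 - <<'E'
from h import *
from cell import manip
for n,b in(("top",(110,160,310,300)),("side",(160,130,380,330))):
    p=manip.camera(n)
    c=p["img"][b[1]:b[3],b[0]:b[2],::-1]
    cv2.imwrite(f"pics/g_{n}.png",cv2.resize(c,None,fx=3,fy=3,interpolation=cv2.INTER_CUBIC))
    if n=="side":
        hsv=cv2.cvtColor(p["img"],cv2.COLOR_RGB2HSV)
        yy,xx=np.mgrid[:384,:512]
        for t,s in {"red":(522,-47.3,64),"yellow":(434.8,-23.2,64),"blue":(460.7,72.4,64)}.items():
            q=proj(p,s);m=(np.hypot(xx-q[0],yy-q[1])<11)&(hsv[...,1]>120)&(hsv[...,2]>60)
            pts=np.argwhere(m)[:,::-1];print(t,m.sum(),pts.mean(0).round(1),"w/h",np.ptp(pts,axis=0)+1)
E
```

```text
clock: 12.93
eef_pos: [511.4, 329.6, 143.9]
eef_rot: [-1.571, -0.001, -2.784]
wrist_force: [0.0, -0.6, -1.3]
finger_gap: 0.4
red 128 [307.9 192. ] w/h [13 13]
yellow 131 [332.7 214.9] w/h [14 13]
blue 146 [296.6 233.7] w/h [14 14]
```

View pics/g_top.png

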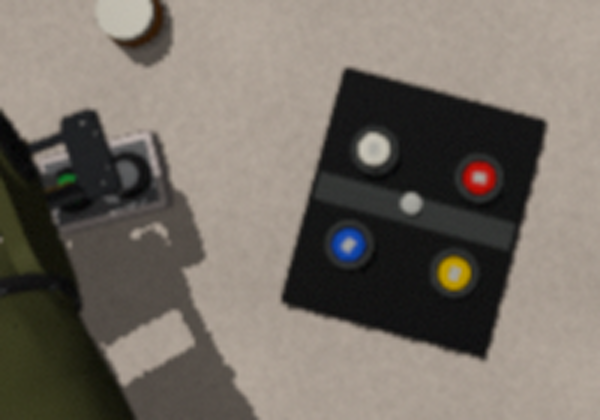

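View pics/g_side.png

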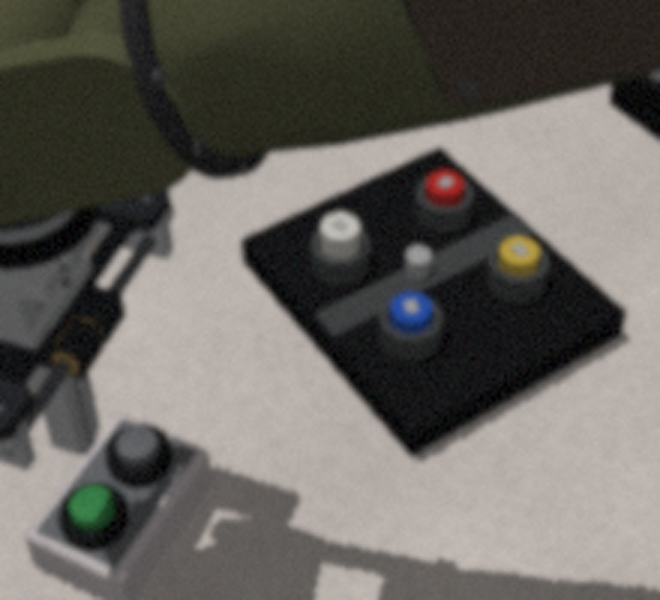

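White is still up. Red, yellow and blue are all low in their collars. The spare hasn't moved. I'll lower to just above the green key and look again.

```bash
python3 -m jog '[0,12,0,0,0,0,0,30,0,0,0,0,0,46,0,0,0,0,0,56,0,0,0,0,0,59,0,0,0,0,0,59,0,0,0,0,0,59,0,0,0,0]'; python3 - <<'E'
from h import *
from cell import manip
for n,b in(("side",(120,210,280,330)),):
    p=manip.camera(n)
    c=p["img"][b[1]:b[3],b[0]:b[2],::-1]
    cv2.imwrite(f"pics/g2.png",cv2.resize(c,None,fx=5,fy=5,interpolation=cv2.INTER_CUBIC))
    s=manip.read_state();e=s["eef_pos"];print(e,proj(p,e-[0,0,22]))
E
```

```text
clock: 13.62
eef_pos: [512.0, 328.1, 86.1]
eef_rot: [-1.571, 0.001, -2.786]
wrist_force: [0.6, 0.5, 0.1]
finger_gap: 0.7
[512.07555564 328.31935677  86.31251515] [189.18237167 296.08623348]
```

View pics/g2.png

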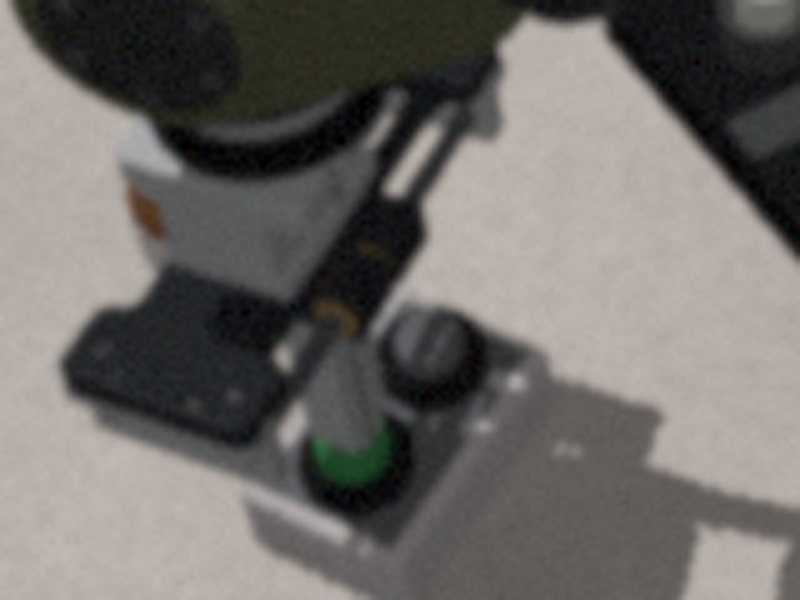

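```bash
python3 -m jog '[0,2,0,0,0,0,0,4,0,0,0,0,0,5.5,0,0,0,0,0,7,0,0,0,0,0,8.5,0,0,0,0,0,9.5,0,0,0,0,0,10.5,0,0,0,0,0,11,0,0,0,0,0,11,0,0,0,0]'; python3 -m jog '[0,0.3,0,0,0,0,0,0.6,0,0,0,0,0,0.6,0,0,0,0]'
```

```text
clock: 14.42
eef_pos: [512.4, 328.7, 77.7]
eef_rot: [-1.571, 0.003, -2.786]
wrist_force: [-8.3, -6.6, 32.5]
finger_gap: 0.7
clock: 14.67
eef_pos: [512.4, 328.7, 77.6]
eef_rot: [-1.571, 0.003, -2.786]
wrist_force: [-11.4, -7.2, 37.7]
finger_gap: 0.9
```

```bash
python3 - <<'E'
from h import *
from cell import manip
s=manip.read_state();print(s["wrist_force"],s["moment"],s["eef_pos"],s["joints"])
p=manip.camera("side");b=(120,210,280,330)
c=p["img"][b[1]:b[3],b[0]:b[2],::-1]
cv2.imwrite(f"pics/g3.png",cv2.resize(c,None,fx=5,fy=5,interpolation=cv2.INTER_CUBIC))
p=manip.camera("top")
c=p["img"][180:260,60:200,::-1]
cv2.imwrite(f"pics/g3t.png",cv2.resize(c,None,fx=5,fy=5,interpolation=cv2.INTER_CUBIC))
E
```

```text
[-11.3585039   -7.23586479  37.69705256] [-1.54920154  2.25333439  0.00594143] [512.43979263 328.70990861  77.60787946] [ 5.10266483e-01  5.81787985e-01  1.48615272e+00 -1.99951719e-04
  1.07052147e+00  1.72521710e+00]
```

View pics/g3.png

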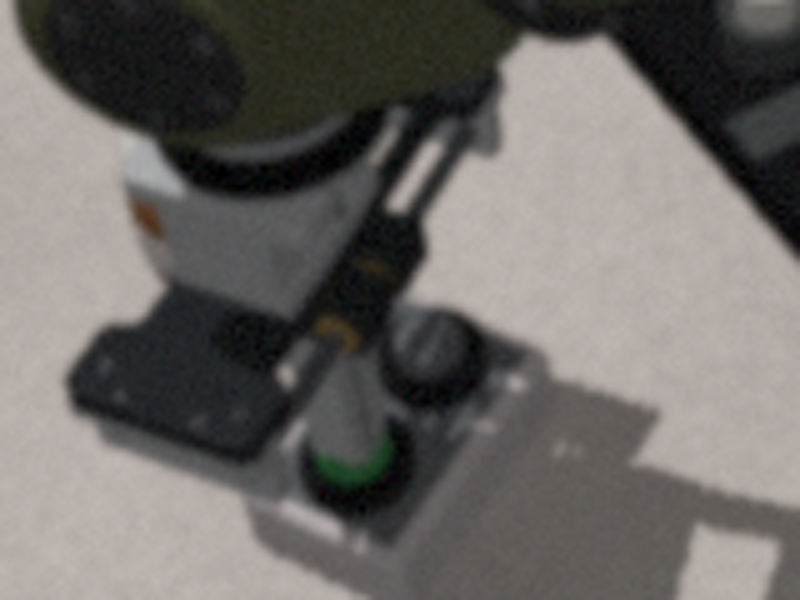

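View pics/g3t.png

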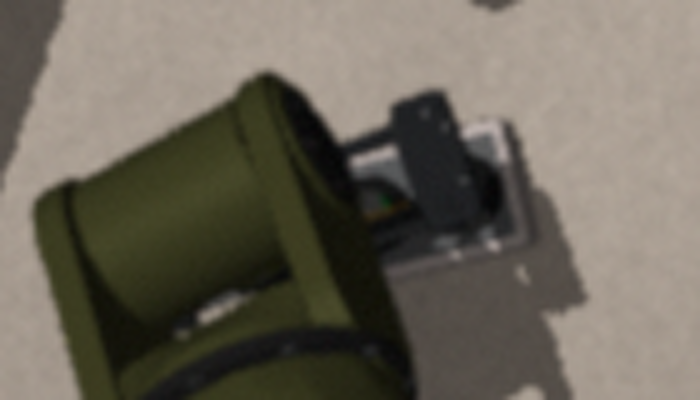

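The press stopped rigidly about 2.4 mm down. The picture shows why: the key sits in a black guard ring, and the 25 mm wide pair of closed tips rests on its rim. I'll back off, open the jaws to 80 mm and press with the single +z fingertip, which leaves the other finger hanging beyond the end of the box.

```bash
python3 -m jog '[0,-1,0,0,0,0,0,-4,0,0,0,0,0,-8,0,0,0,0,0,-18,0,0,0,0,0,-34,0,0,0,0,0,-50,0,0,0,0,0,-60,0,0,0,0,0,-60,0,0,0,0]'; python3 -m jog '[0,0,-10,0,0,0,0,0,-25,0,0,0,0,0,-38,0,0,0,0,0,-46,0,0,0,0,0,-46,0,0,0,0,0,-46,0,0,0,0,0,-46,0,0,0,0,0,-46,0,0,0]' 80 10;  python3 - <<'E'
from h import *
from cell import manip
s=manip.read_state();print(s["eef_pos"],s["finger_gap"])
a=[]
for n,b in(("side",(120,190,280,330)),("top",(70,160,230,300))):
    p=manip.camera(n)
    c=p["img"][b[1]:b[3],b[0]:b[2],::-1]
    a.append(cv2.resize(c,None,fx=2.5,fy=2.5,interpolation=cv2.INTER_CUBIC))
cv2.imwrite(f"pics/g4.png",np.hstack(a))
E
```

```text
clock: 15.43
eef_pos: [512.2, 328.7, 136.0]
eef_rot: [-1.571, 0.003, -2.786]
wrist_force: [0.4, -0.3, 0.0]
finger_gap: 0.8
clock: 16.1
eef_pos: [495.8, 371.1, 133.8]
eef_rot: [-1.571, -0.0, -2.786]
wrist_force: [0.0, -0.3, -0.6]
finger_gap: 50.7
[495.81302875 371.0698941  133.7541283 ] 50.650134001038154
```

View pics/g4.png

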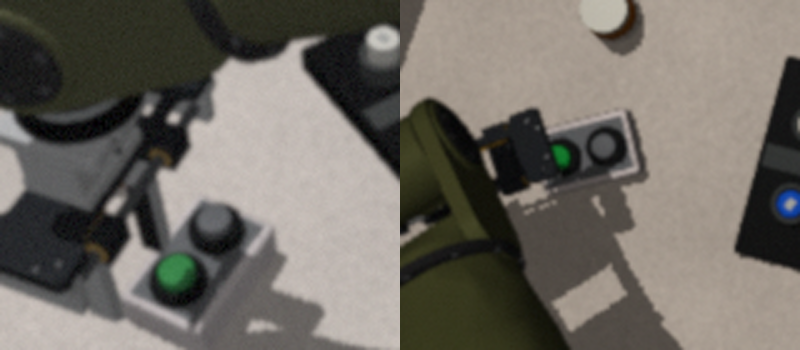

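```bash
python3 -m jog '[0,0,0,0,0,0,0,0,0,0,0,0,0,0,0,0,0,0,0,0,0,0,0,0,0,0,0,0,0,0,0,12,0,0,0,0,0,28,0,0,0,0,0,42,0,0,0,0,0,48,0,0,0,0,0,48,0,0,0,0]';  python3 - <<'E'
from h import *
from cell import manip
s=manip.read_state();print(s["eef_pos"],s["finger_gap"])
p=manip.camera("side");b=(130,220,250,330)
c=p["img"][b[1]:b[3],b[0]:b[2],::-1]
M=R.from_euler("xyz",s["eef_rot"]).as_matrix()
tip=s["eef_pos"]+M@[0,22,s["finger_gap"]/2+6.25];print(tip,proj(p,tip),proj(p,(512,328.5,58)))
cv2.imwrite(f"pics/g5.png",cv2.resize(c,None,fx=5,fy=5,interpolation=cv2.INTER_CUBIC))
E
```

```text
clock: 17.03
eef_pos: [495.0, 371.0, 83.9]
eef_rot: [-1.57, -0.003, -2.786]
wrist_force: [-0.9, -1.4, 1.5]
finger_gap: 80.1
[494.99845869 370.98720194  83.92296735] 80.14608767172194
[511.08261084 327.53053034  61.95384963] [190.026565   296.83288572] [189.60039085 298.09021907]
```

View pics/g5.png

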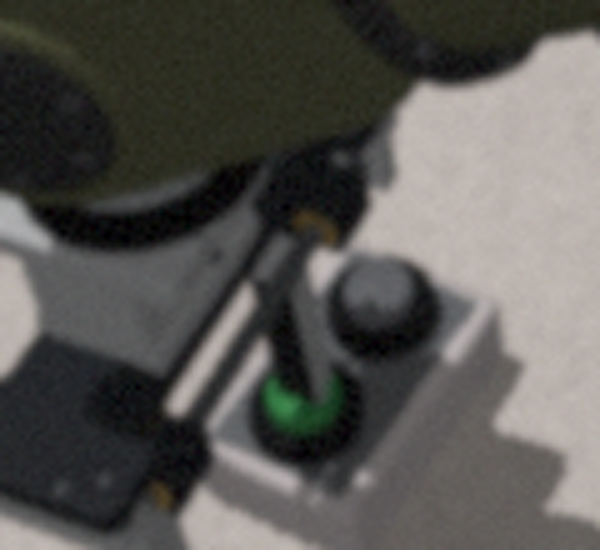

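```bash
python3 -m jog '[0,2,0,0,0,0,0,4,0,0,0,0,0,5.5,0,0,0,0,0,6.5,0,0,0,0,0,7.5,0,0,0,0,0,8.5,0,0,0,0,0,9,0,0,0,0,0,9,0,0,0,0]'; python3 -m jog '[0,0.5,0,0,0,0,0,1,0,0,0,0,0,1.5,0,0,0,0,0,1.5,0,0,0,0]'
```

```text
clock: 17.75
eef_pos: [496.1, 371.8, 78.1]
eef_rot: [-1.571, 0.002, -2.786]
wrist_force: [-2.5, -0.1, 11.1]
finger_gap: 79.9
clock: 18.08
eef_pos: [496.3, 371.8, 77.8]
eef_rot: [-1.571, 0.003, -2.786]
wrist_force: [-6.7, -1.3, 22.7]
finger_gap: 80.0
```

```bash
python3 - <<'E'
from h import *
from cell import manip
def sol(F,M,rot):
    A=R.from_euler("xyz",rot).as_matrix();F=A.T@F;M=A.T@M
    for L in(.16,.18,.2,.22): print(L,"rx",round((Mz:=(-(M[2]+L*F[0])/-F[1]))*1000,1) , "rz",round((L*F[2]-M[0])/F[1]*1000,1))
    print(F.round(2),M.round(3))
s=manip.read_state();print(s["wrist_force"],s["moment"],s["eef_pos"],s["eef_rot"])
sol(s["wrist_force"],s["moment"],s["eef_rot"])
p=manip.camera("side");b=(130,220,250,330)
c=p["img"][b[1]:b[3],b[0]:b[2],::-1]
cv2.imwrite(f"pics/g6.png",cv2.resize(c,None,fx=5,fy=5,interpolation=cv2.INTER_LANCZOS4))
E
```

```text
[-6.6657327  -1.31037492 22.69511561] [-1.39652096  0.76832506 -0.26398722] [496.26129574 371.82215707  77.77057769] [-1.57103769e+00  2.52240810e-03 -2.78578564e+00]
0.16 rx 6.3 rz 53.6
0.18 rx 0.4 rz 54.6
0.2 rx -5.4 rz 55.6
0.22 rx -11.3 rz 56.5
[  6.65 -22.71  -1.1 ] [ 1.042  0.262 -1.207]
```

View pics/g6.png

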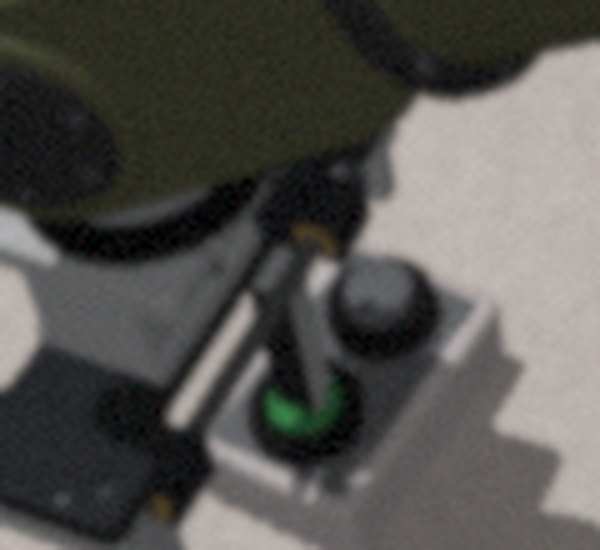

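Reading moment and force together puts the contact at the finger's outer edge, towards the grey key, so it is still catching the ring. The top view also put the key about 2 mm further that way, so I'll shift −z and retry.

```bash
python3 -m jog '[0,-2,0,0,0,0,0,-5,0,0,0,0,0,-10,0,0,0,0,0,-10,-3,0,0,0,0,-10,-5,0,0,0,0,-10,-5,0,0,0]'; python3 -m jog '[0,2,0,0,0,0,0,4,0,0,0,0,0,6,0,0,0,0,0,7,0,0,0,0,0,8,0,0,0,0,0,9,0,0,0,0,0,9,0,0,0,0]'; python3 - <<'E'
from cell import manip
from scipy.spatial.transform import Rotation as R
s=manip.read_state();A=R.from_euler("xyz",s["eef_rot"]).as_matrix();F=A.T@s["wrist_force"];M=A.T@s["moment"]
print(s["eef_pos"],F,M)
for L in(.18,.19,.2): print(L,"rx",(M[2]+L*F[0])/F[1]*1000,"rz",(L*F[2]-M[0])/F[1]*1000)
E
```

```text
clock: 18.63
eef_pos: [493.4, 376.3, 84.8]
eef_rot: [-1.571, -0.001, -2.785]
wrist_force: [-0.3, 0.4, 0.9]
finger_gap: 79.9
clock: 19.22
eef_pos: [493.9, 376.4, 77.9]
eef_rot: [-1.571, 0.001, -2.786]
wrist_force: [-7.2, -0.8, 17.5]
finger_gap: 79.5
[493.92800814 376.41014035  77.87953796] [  7.04976207 -17.55316146  -1.76451463] [ 0.3110572   0.33285837 -1.69382998]
0.18 rx 24.20491646356757 rz 35.81519136733679
0.19 rx 20.18868150722342 rz 36.82043172183517
0.2 rx 16.17244655087926 rz 37.82567207633356
```

```bash
python3 -m jog '[0,-2,0,0,0,0,0,-5,0,0,0,0,0,-10,0,0,0,0,0,-16,0,0,0,0,0,-16,0,0,0,0]'; python3 - <<'E'
import cv2,numpy as np
a=cv2.imread("pics/top0.png")[200:240,115:170];b=cv2.imread("pics/side0.png")[255:325,165:235]
a=cv2.resize(a,(550,400),interpolation=cv2.INTER_CUBIC);b=cv2.resize(b,(560,560),interpolation=cv2.INTER_CUBIC)
f=lambda i:(255*(i/255.)**.5).astype(np.uint8)
cv2.imwrite("pics/kt.png",f(a));cv2.imwrite("pics/ks.png",f(b))
E
```

```text
clock: 19.63
eef_pos: [494.4, 376.2, 93.5]
eef_rot: [-1.571, 0.001, -2.786]
wrist_force: [1.0, -0.4, -0.6]
finger_gap: 80.4
```

View pics/kt.png

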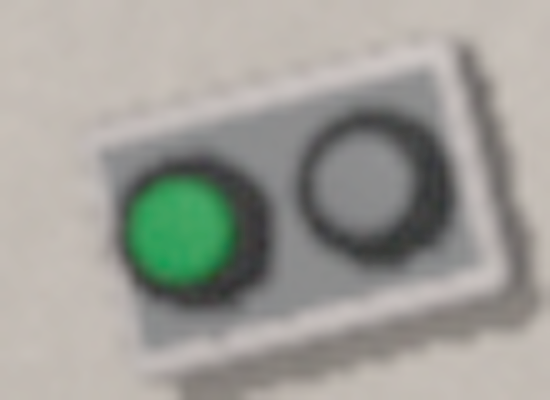

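View pics/ks.png

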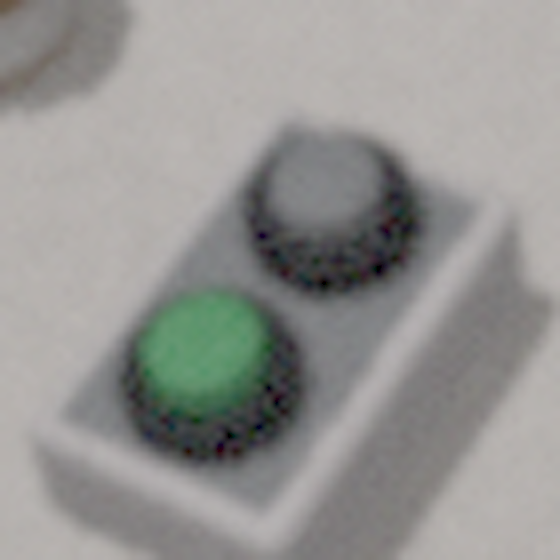

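```bash
g(){ grep -E "eef_pos|wrist_force"|tr '\n' ' ';echo; }; python3 -m jog '[0,3,3,0,0,0,0,6,3,0,0,0,0,8,3,0,0,0,0,8,3,0,0,0,0,8,3,0,0,0,0,8,3,0,0,0]'|g
python3 -m jog '[0,1,0,0,0,0,0,1,0,0,0,0]'|g
python3 -m jog '[0,1,0,0,0,0,0,1,0,0,0,0]'|g
python3 -m jog '[0,1,0,0,0,0,0,1,0,0,0,0]'|g
python3 -m jog '[0,1,0,0,0,0,0,1,0,0,0,0]'|g
python3 -m jog '[0,1,0,0,0,0,0,1,0,0,0,0]'|g
python3 -m jog '[0,1,0,0,0,0,0,1,0,0,0,0]'|g
python3 -m jog '[0,1,0,0,0,0,0,1,0,0,0,0]'|g
```

```text
eef_pos: [494.9, 373.2, 84.3] wrist_force: [0.2, -1.3, 2.4] 
eef_pos: [495.0, 373.4, 83.3] wrist_force: [-0.0, -1.3, 2.0] 
eef_pos: [495.0, 373.4, 82.3] wrist_force: [-1.1, 0.1, 2.4] 
eef_pos: [495.0, 373.3, 81.3] wrist_force: [-0.6, -0.8, 3.4] 
eef_pos: [495.0, 373.3, 80.3] wrist_force: [-0.2, -1.1, 2.7] 
eef_pos: [495.0, 373.4, 79.3] wrist_force: [-1.3, -0.5, 4.0] 
eef_pos: [495.0, 373.3, 78.3] wrist_force: [-1.1, 0.0, 4.7] 
eef_pos: [495.1, 373.4, 78.1] wrist_force: [-3.1, -2.2, 10.6]
```

Force climbs from 2.4 N to 4.7 N over about 6 mm of travel and then goes rigid. That is the key's own spring and stop, with its top about 4 mm higher than listed, so there is no guard ring and the key is fully pressed. Now I'll release it and retreat.

```bash
python3 -m jog '[0,-2,0,0,0,0,0,-4,0,0,0,0,0,-7,0,0,0,0,0,-12,0,0,0,0,0,-20,0,0,0,0,0,-40,0,0,0,0,0,-70,0,0,0,0,0,-100,0,0,0,0,0,-130,0,0,0,0,0,-150,0,0,0,0]'; python3 -m jog '[20,0,-20,0,0,0,45,0,-45,0,0,0,70,0,-70,0,0,0,95,0,-90,0,0,0,110,0,-100,0,0,0,110,0,-100,0,0,0,110,0,-100,0,0,0]'; python3 - <<'E'
from h import *
from cell import manip
for n,b in(("top",(110,110,400,290)),("side",(140,90,440,330))):
    p=manip.camera(n);cv2.imwrite(f"pics/f_{n}.png",p["img"][:,:,::-1])
    c=p["img"][b[1]:b[3],b[0]:b[2],::-1]
    cv2.imwrite(f"pics/fc_{n}.png",cv2.resize(c,None,fx=2.5,fy=2.5,interpolation=cv2.INTER_CUBIC))
a=cv2.imread("pics/f_side.png")[255:325,165:235];o=cv2.imread("pics/side0.png")[255:325,165:235]
cv2.imwrite("pics/fk.png",cv2.resize(np.hstack([o,a]),None,fx=5,fy=5,interpolation=cv2.INTER_CUBIC))
E
```

```text
clock: 22.13
eef_pos: [495.2, 373.5, 231.0]
eef_rot: [-1.572, 0.003, -2.786]
wrist_force: [-0.1, 0.9, 0.7]
finger_gap: 80.1
clock: 22.72
eef_pos: [356.7, 429.0, 228.0]
eef_rot: [-1.571, 0.001, -2.784]
wrist_force: [-0.2, 0.3, 0.4]
finger_gap: 80.0
```

View pics/fc_side.png

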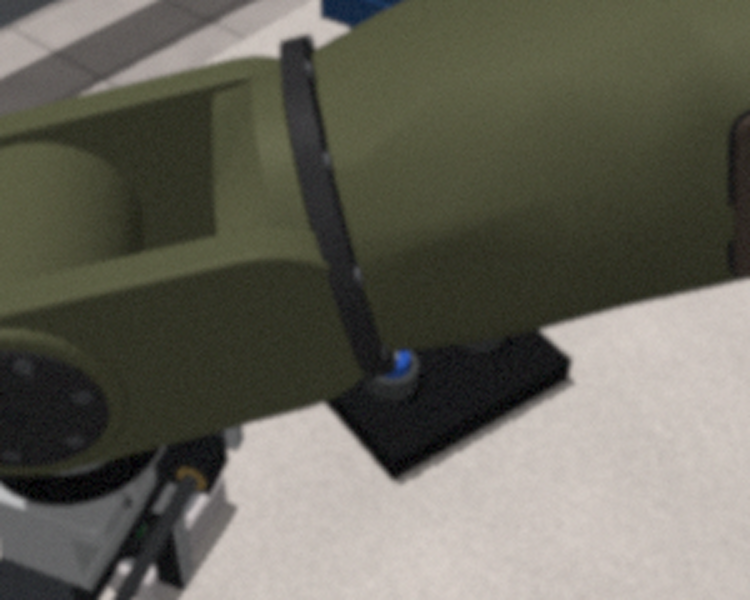

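View pics/fc_top.png

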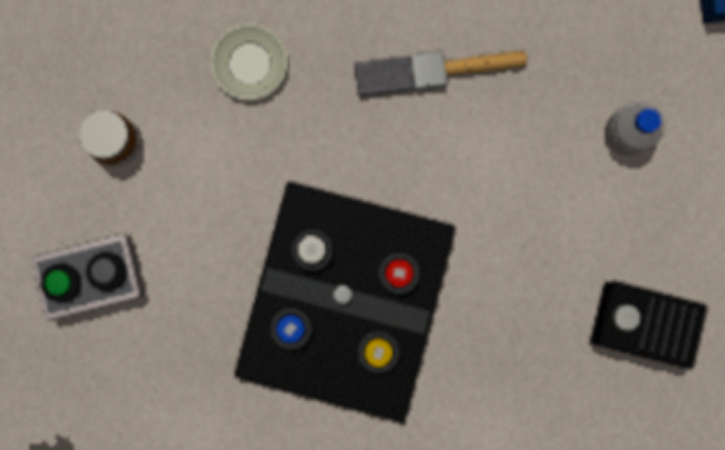

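View pics/fk.png

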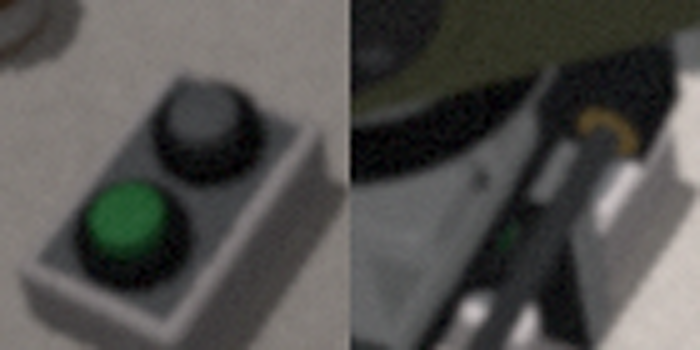

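```bash
python3 - <<'E'
from h import *
from cell import manip
P={n:manip.camera(n) for n in("top","side")}
o1,d1=ray(P["top"],(133.0,223.0));o2,d2=ray(P["side"],(190.6,298.7))
A=np.c_[d1,-d2];t=np.linalg.lstsq(A,o2-o1,rcond=None)[0];print("key tri",o1+t[0]*d1,o2+t[1]*d2)
o1,d1=ray(P["top"],(152.0,218.3));o2,d2=ray(P["side"],(165+325/8,255+185/8))
A=np.c_[d1,-d2];t=np.linalg.lstsq(A,o2-o1,rcond=None)[0];print("stop tri",o1+t[0]*d1,o2+t[1]*d2)
for f in("top0","f_top"):
    i=cv2.imread(f"pics/{f}.png");h=cv2.cvtColor(i,cv2.COLOR_BGR2HSV);out=[]
    for c,(x,y) in {"green":(133,223),"red":(270,219),"yel":(261,251),"blue":(226,242)}.items():
        yy,xx=np.mgrid[:384,:512];m=(np.hypot(xx-x,yy-y)<11)&(h[...,1]>120)&(h[...,2]>60);q=np.argwhere(m)[:,::-1];out.append((c,m.sum(),q.mean(0).round(2)))
    print(f,out)
E
```

```text
key tri [509.86480628 328.51209832  58.18321283] [509.51408692 328.1678314   58.08965686]
stop tri [522.8340649  276.79847265  56.83440333] [523.60063128 277.52523055  57.00937427]
top0 [('green', np.int64(76), array([132.5, 222.5])), ('red', np.int64(98), array([269.48, 218.62])), ('yel', np.int64(101), array([260.8 , 250.73])), ('blue', np.int64(92), array([225.3 , 241.14]))]
f_top [('green', np.int64(76), array([132.5, 222.5])), ('red', np.int64(97), array([269.36, 218.85])), ('yel', np.int64(99), array([260.68, 250.56])), ('blue', np.int64(92), array([225.55, 241.08]))]
```

```bash
python3 -m jog '[25,-10,0,0,0,0,0,-30,-30,0,0,0,0,-60,-60,0,0,0,0,-90,-90,0,0,0,0,-110,-120,0,0,0,0,-120,-150,0,0,0,0,-120,-180,0,0,0,0,-120,-200,0,0,0,0,-120,-200,0,0,0]'; python3 - <<'E'
from h import *
from cell import manip
p=manip.camera("side");cv2.imwrite("pics/h_side.png",p["img"][:,:,::-1])
E
```

```text
clock: 23.67
eef_pos: [286.4, 618.5, 345.6]
eef_rot: [-1.57, -0.002, -2.784]
wrist_force: [-0.0, -0.3, 0.5]
finger_gap: 80.4
```

View pics/h_side.png

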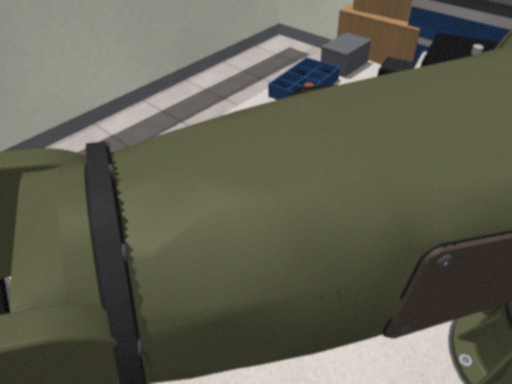

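```bash
python3 -m jog '[-7,0,35,0,0,0,-15,0,75,0,0,0,-23,0,115,0,0,0,-31,0,155,0,0,0,-39,0,195,0,0,0,-47,0,235,0,0,0,-55,0,275,0,0,0,-63,0,315,0,0,0,-70,0,355,0,0,0,-77,0,390,0,0,0]'; python3 -m jog '[-7,0,40,0,0,0,-14,0,80,0,0,0,-21,0,120,0,0,0,-28,0,160,0,0,0,-36,0,200,0,0,0,-20,0,240,0,0,0,10,0,270,0,0,0,40,0,300,0,0,0,70,0,325,0,0,0,100,0,350,0,0,0]'; python3 -m jog '[30,0,26,0,0,0,60,0,52,0,0,0,90,0,78,0,0,0,120,0,104,0,0,0,150,0,135,0,0,0,175,0,170,0,0,0,195,0,205,0,0,0,200,0,230,0,0,0,200,0,240,0,0,0,200,0,240,0,0,0]';python3 - <<'E'
from h import *
from cell import manip
p=manip.camera("side");cv2.imwrite("pics/i_side.png",p["img"][:,:,::-1])
a=cv2.imread("pics/side0.png");b=cv2.imread("pics/i_side.png")
cv2.imwrite("pics/i_cmp.png",np.hstack([cv2.resize(q[150:325,165:345],None,fx=2.2,fy=2.2,interpolation=cv2.INTER_CUBIC) for q in(a,b)]))
g=[cv2.cvtColor(q,cv2.COLOR_BGR2GRAY).astype(np.float32) for q in(a,b)]
for n,(x,y) in {"red":(308,188),"yellow":(333,211),"blue":(297,230),"white":(275,206),"green":(190,297),"grey":(205,277),"spare":(300,216)}.items():
    # template: top of puck, search shift
    for ch in range(1):
        t=a[y-8:y+6,x-9:x+10]; w=b[y-14:y+14,x-13:x+14]
        r=cv2.matchTemplate(w,t,cv2.TM_CCOEFF_NORMED);_,v,_,l=cv2.minMaxLoc(r)
        yy=l[1];s=0
        if 0<yy<r.shape[0]-1: A,B,C=r[yy-1:yy+2,l[0]];s=.5*(A-C)/(A-2*B+C)
        e=proj(p,(500,0,64))[1]-proj(p,(500,0,72))[1]
        print(n,"dx",l[0]-4,"dy",round(yy-6+s,2),round(v,3),"(8mm~%.1fpx)"%e)
E
```

```text
clock: 24.55
eef_pos: [496.5, 273.7, 347.7]
eef_rot: [-1.571, 0.001, -2.788]
wrist_force: [0.5, 0.3, -0.3]
finger_gap: 80.1
clock: 25.38
eef_pos: [521.6, -88.5, 347.3]
eef_rot: [-1.571, -0.0, -2.788]
wrist_force: [0.4, -1.3, 0.6]
finger_gap: 79.9
clock: 26.22
eef_pos: [418.2, -382.7, 346.5]
eef_rot: [-1.572, -0.001, -2.79]
wrist_force: [-0.0, 1.1, -0.1]
finger_gap: 80.3
red dx 0 dy 0.81 0.888 (8mm~2.5px)
yellow dx 0 dy 1.55 0.854 (8mm~2.5px)
blue dx 0 dy 2.38 0.953 (8mm~2.5px)
white dx 0 dy -0.02 0.996 (8mm~2.5px)
green dx 0 dy -0.03 0.988 (8mm~2.5px)
grey dx 0 dy -0.04 0.994 (8mm~2.5px)
spare dx 0 dy -0.01 0.987 (8mm~2.5px)
```

View pics/i_cmp.png

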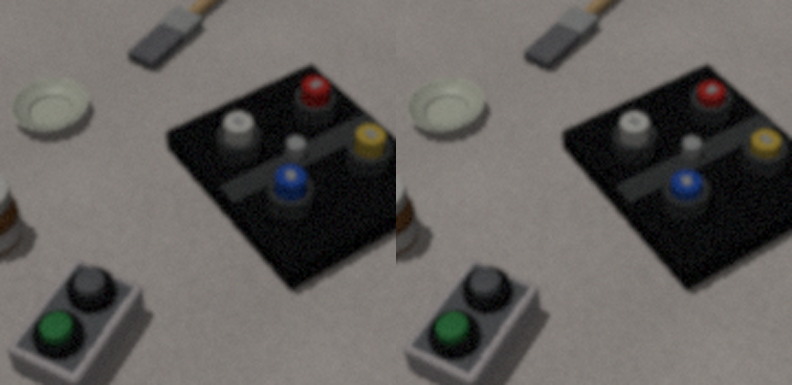

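```bash
python3 - <<'E'
import cv2,numpy as np
a=cv2.imread("pics/side0.png");b=cv2.imread("pics/i_side.png")
def chroma(q): q=cv2.GaussianBlur(q,(3,3),0).astype(float); return q.max(2)-q.min(2)
for n,(x,y) in {"red":(308,188),"yellow":(333,211),"blue":(297,230)}.items():
    res=[]
    for q in(a,b):
        c=chroma(q)[y-14:y+18,x-3:x+4].mean(1); th=60
        k=np.where(c>th)[0]; i=k[0]; j=k[-1]
        up=i-1+(th-c[i-1])/(c[i]-c[i-1]); lo=j+(c[j]-th)/(c[j]-c[j+1]); res.append((round(up+y-14,2),round(lo+y-14,2)))
    l=[]
    for q in(a,b): # inlay: brightness min-channel peak
        m=cv2.GaussianBlur(q,(3,3),0).min(2).astype(float)[y-8:y+6,x-4:x+5]; m=np.clip(m-m.max()*.6,0,None); yy,xx=np.mgrid[:14,:9]; l.append((round((m*yy).sum()/m.sum()+y-8,2),round((m*xx).sum()/m.sum()+x-4,2)))
    print(n,"edges before/after",res,"inlay row,col",l)
E
```

```text
red edges before/after [(np.float64(184.98), np.float64(193.26)), (np.float64(187.08), np.float64(195.54))] inlay row,col [(np.float64(181.78), np.float64(310.72)), (np.float64(182.37), np.float64(310.62))]
yellow edges before/after [(np.float64(212.38), np.float64(215.54)), (np.float64(209.63), np.float64(218.07))] inlay row,col [(np.float64(206.66), np.float64(334.9)), (np.float64(207.62), np.float64(334.78))]
blue edges before/after [(np.float64(225.67), np.float64(235.0)), (np.float64(227.99), np.float64(237.65))] inlay row,col [(np.float64(229.02), np.float64(296.71)), (np.float64(231.52), np.float64(296.65))]
```

```bash
python3 - <<'E'
from cell import manip
print(manip.sign_off(), manip.read_state()["clock"])
E
```

```text
the job is handed in; nothing more can be done
the job is handed in; nothing more can be done
```

I pushed the red, yellow and blue specimens fully down in that order, pressed the green start key and let it spring back. The job was handed in at about 26 s on the robot's clock, with the arm clear of everything.

**Specimens:** Each one was pushed with closed fingertips until its cushion pushed back with about 7 N, with the tips at about 63 mm. In the final side picture the tops of red and blue have dropped about 2.1–2.6 px, where 8 mm is about 2.5 px. For yellow only the lower edge gave a clean reading, 2.5 px. Rougher template matching gave less for red (0.8 px) and yellow (1.6 px), probably because it included the collar. I trusted the edge readings and the forces.

**Green key:** It was pressed four times rather than once.
- **Why it was repeated:** I took the first hard stop, at tip height 55.7 mm and up to 38 N on the fingertips, for a guard ring. I backed off and tried again twice.
- **Last press:** Done slowly with one finger, the force rose from 2.4 N to 4.7 N over about 6 mm and then went rigid. That matches the key's spring and full stroke, so the earlier presses very likely bottomed it too.
- **Disagreement:** Contact began at about 62 mm, but the listed height is 58 mm and my camera estimate was also 58 mm. I did not resolve this.

**Untouched things:** The white specimen, grey key and spare show no shift (under 0.05 px), and the green key is back where it started. The bottle, jar, dish, brush and lampbox I checked only by eye; they look unmoved.

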